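# Shift the spray nozzles from the drain rack to the storage block, keeping their order

### The job

The four rinsed spray nozzles in the wire drain rack (the one in the green drip tray) are known by their places, which are counted from each rack's red end. Move them one at a time into the grey storage block, setting each down upright and fully home in the well with the same number as the place it came from. Do not drop them or park them on the bench on the way, and leave the glass beaker between the racks alone.

Things in the scene. Friction and masses are not known exactly. Their poses are not given: they have to be found in the camera images.
- blue_center (a point): spray nozzle of blue plastic, loose, 60 g, 72 mm tall, round about its z axis, which points up: a bell of 36 mm diameter on the underside that narrows within the lowest 24 mm, then a straight hose sleeve of 22 mm diameter from 24 mm up to the top (dark bore in its top face); this point is at its centre, 36 mm above its underside, 12 mm above the lower end of the sleeve. At the start it stands upright, bell down, in one of the four bays of the drain rack.
- yellow_center (a point): spray nozzle of yellow plastic, loose, 60 g, 72 mm tall, round about its z axis, which points up: a bell of 36 mm diameter on the underside that narrows within the lowest 24 mm, then a straight hose sleeve of 22 mm diameter from 24 mm up to the top (dark bore in its top face); this point is at its centre, 36 mm above its underside, 12 mm above the lower end of the sleeve. At the start it stands upright, bell down, in one of the four bays of the drain rack.
- green_center (a point): spray nozzle of green plastic, loose, 60 g, 72 mm tall, round about its z axis, which points up: a bell of 36 mm diameter on the underside that narrows within the lowest 24 mm, then a straight hose sleeve of 22 mm diameter from 24 mm up to the top (dark bore in its top face); this point is at its centre, 36 mm above its underside, 12 mm above the lower end of the sleeve. At the start it stands upright, bell down, in one of the four bays of the drain rack.
- white_center (a point): spray nozzle of white plastic, loose, 60 g, 72 mm tall, round about its z axis, which points up: a bell of 36 mm diameter on the underside that narrows within the lowest 24 mm, then a straight hose sleeve of 22 mm diameter from 24 mm up to the top (dark bore in its top face); this point is at its centre, 36 mm above its underside, 12 mm above the lower end of the sleeve. At the start it stands upright, bell down, in one of the four bays of the drain rack.
- drain_rack: drain rack, fixed: a bright steel wire rack of four square bays in a row along its y axis, standing in a green drip tray 130 mm by 290 mm with a 16 mm rim. Origin on the table under the middle of the row; z up. Bay centres at y = -87, -29, 29, 87 mm; pitch 58 mm, each bay 53 mm wide inside; bay floor 20 mm and top of the wires 33.5 mm above the table.
- store_rack: storage block, fixed: a grey plastic block 70 mm by 232 mm, 26 mm high, with four round wells in a row along its y axis, empty at the start. Origin on the table under the middle of the row; z up. Well centres at y = -87, -29, 29, 87 mm; pitch 58 mm; wells 52 mm in diameter and 14 mm deep, so their floor is 12 mm above the table.
- drain_red_end: red plastic end block fixed to one end of the drain rack (its other end has a black one; either end can be the red one): 14 mm thick, 72 mm wide, top 34 mm above the table, origin on the table under its centre, axes parallel to the rack's. Place 1 is the one next to it: the centres of places 1, 2, 3 and 4 lie on the straight line from this origin to the rack's origin and beyond it, at 36, 94, 152 and 210 mm from this origin.
- store_red_end: red plastic end block fixed to one end of the storage block (its other end has a black one; either end can be the red one): 14 mm thick, 74 mm wide, top 34 mm above the table, origin on the table under its centre, axes parallel to the rack's. Place 1 is the one next to it: the centres of places 1, 2, 3 and 4 lie on the straight line from this origin to the rack's origin and beyond it, at 36, 94, 152 and 210 mm from this origin.
- beaker_center (a point): clear glass beaker, empty, loose, 75 mm tall and about 54 mm across its mouth, standing between the two racks; this point is on its axis, half-way up. To be left alone.
There are look-alikes about, which are no part of the job. There is more than one size of the part that bears yellow_center; the job needs the smaller. Of the things that look like the part that bears blue_center, the smallest one is meant.

How it is judged:
At the end, for the whole second after the job is handed in: all four nozzles stand at rest in the wells of the storage block, one in each: centre within 12 mm of the line of the row, at most 5 mm above the seated height (centre 48 mm above the table), upright within 0.15 rad (x of blue_center in the frame of store_rack between -0.012 and 0.012 m and horizontal distance between each of blue_center, yellow_center, green_center, white_center and store_rack below 0.1 m and height (world z) of each of blue_center, yellow_center, green_center, white_center below 0.053 m and angle between each of blue_center, yellow_center, green_center, white_center's own z axis and vertical below 0.15 rad and x of yellow_center in the frame of store_rack between -0.012 and 0.012 m and x of green_center in the frame of store_rack between -0.012 and 0.012 m and x of white_center in the frame of store_rack between -0.012 and 0.012 m and linear speed of each of blue_nozzle, yellow_nozzle, green_nozzle, white_nozzle below 0.02 m/s); the robot touches nothing.
It fails at once if a wrong well is filled: a nozzle is seated in a storage well while the drain bay of the same number (counted from the red ends) still has its own nozzle ((((horizontal distance between blue_center and drain_red_end between 0.018 and 0.054 m and horizontal distance between blue_center and drain_rack below 0.11 m and height (world z) of blue_center below 0.062 m) or (horizontal distance between yellow_center and drain_red_end between 0.018 and 0.054 m and horizontal distance between yellow_center and drain_rack below 0.11 m and height (world z) of yellow_center below 0.062 m) or (horizontal distance between green_center and drain_red_end between 0.018 and 0.054 m and horizontal distance between green_center and drain_rack below 0.11 m and height (world z) of green_center below 0.062 m) or (horizontal distance between white_center and drain_red_end between 0.018 and 0.054 m and horizontal distance between white_center and drain_rack below 0.11 m and height (world z) of white_center below 0.062 m)) and ((horizontal distance between blue_center and store_red_end between 0.018 and 0.054 m and horizontal distance between blue_center and store_rack below 0.11 m and height (world z) of blue_center below 0.054 m) or (horizontal distance between yellow_center and store_red_end between 0.018 and 0.054 m and horizontal distance between yellow_center and store_rack below 0.11 m and height (world z) of yellow_center below 0.054 m) or (horizontal distance between green_center and store_red_end between 0.018 and 0.054 m and horizontal distance between green_center and store_rack below 0.11 m and height (world z) of green_center below 0.054 m) or (horizontal distance between white_center and store_red_end between 0.018 and 0.054 m and horizontal distance between white_center and store_rack below 0.11 m and height (world z) of white_center below 0.054 m))) or (((horizontal distance between blue_center and drain_red_end between 0.076 and 0.112 m and horizontal distance between blue_center and drain_rack below 0.11 m and height (world z) of blue_center below 0.062 m) or (horizontal distance between yellow_center and drain_red_end between 0.076 and 0.112 m and horizontal distance between yellow_center and drain_rack below 0.11 m and height (world z) of yellow_center below 0.062 m) or (horizontal distance between green_center and drain_red_end between 0.076 and 0.112 m and horizontal distance between green_center and drain_rack below 0.11 m and height (world z) of green_center below 0.062 m) or (horizontal distance between white_center and drain_red_end between 0.076 and 0.112 m and horizontal distance between white_center and drain_rack below 0.11 m and height (world z) of white_center below 0.062 m)) and ((horizontal distance between blue_center and store_red_end between 0.076 and 0.112 m and horizontal distance between blue_center and store_rack below 0.11 m and height (world z) of blue_center below 0.054 m) or (horizontal distance between yellow_center and store_red_end between 0.076 and 0.112 m and horizontal distance between yellow_center and store_rack below 0.11 m and height (world z) of yellow_center below 0.054 m) or (horizontal distance between green_center and store_red_end between 0.076 and 0.112 m and horizontal distance between green_center and store_rack below 0.11 m and height (world z) of green_center below 0.054 m) or (horizontal distance between white_center and store_red_end between 0.076 and 0.112 m and horizontal distance between white_center and store_rack below 0.11 m and height (world z) of white_center below 0.054 m))) or (((horizontal distance between blue_center and drain_red_end between 0.134 and 0.17 m and horizontal distance between blue_center and drain_rack below 0.11 m and height (world z) of blue_center below 0.062 m) or (horizontal distance between yellow_center and drain_red_end between 0.134 and 0.17 m and horizontal distance between yellow_center and drain_rack below 0.11 m and height (world z) of yellow_center below 0.062 m) or (horizontal distance between green_center and drain_red_end between 0.134 and 0.17 m and horizontal distance between green_center and drain_rack below 0.11 m and height (world z) of green_center below 0.062 m) or (horizontal distance between white_center and drain_red_end between 0.134 and 0.17 m and horizontal distance between white_center and drain_rack below 0.11 m and height (world z) of white_center below 0.062 m)) and ((horizontal distance between blue_center and store_red_end between 0.134 and 0.17 m and horizontal distance between blue_center and store_rack below 0.11 m and height (world z) of blue_center below 0.054 m) or (horizontal distance between yellow_center and store_red_end between 0.134 and 0.17 m and horizontal distance between yellow_center and store_rack below 0.11 m and height (world z) of yellow_center below 0.054 m) or (horizontal distance between green_center and store_red_end between 0.134 and 0.17 m and horizontal distance between green_center and store_rack below 0.11 m and height (world z) of green_center below 0.054 m) or (horizontal distance between white_center and store_red_end between 0.134 and 0.17 m and horizontal distance between white_center and store_rack below 0.11 m and height (world z) of white_center below 0.054 m))) or (((horizontal distance between blue_center and drain_red_end between 0.192 and 0.228 m and horizontal distance between blue_center and drain_rack below 0.11 m and height (world z) of blue_center below 0.062 m) or (horizontal distance between yellow_center and drain_red_end between 0.192 and 0.228 m and horizontal distance between yellow_center and drain_rack below 0.11 m and height (world z) of yellow_center below 0.062 m) or (horizontal distance between green_center and drain_red_end between 0.192 and 0.228 m and horizontal distance between green_center and drain_rack below 0.11 m and height (world z) of green_center below 0.062 m) or (horizontal distance between white_center and drain_red_end between 0.192 and 0.228 m and horizontal distance between white_center and drain_rack below 0.11 m and height (world z) of white_center below 0.062 m)) and ((horizontal distance between blue_center and store_red_end between 0.192 and 0.228 m and horizontal distance between blue_center and store_rack below 0.11 m and height (world z) of blue_center below 0.054 m) or (horizontal distance between yellow_center and store_red_end between 0.192 and 0.228 m and horizontal distance between yellow_center and store_rack below 0.11 m and height (world z) of yellow_center below 0.054 m) or (horizontal distance between green_center and store_red_end between 0.192 and 0.228 m and horizontal distance between green_center and store_rack below 0.11 m and height (world z) of green_center below 0.054 m) or (horizontal distance between white_center and store_red_end between 0.192 and 0.228 m and horizontal distance between white_center and store_rack below 0.11 m and height (world z) of white_center below 0.054 m)))).
It fails at once if a nozzle is put down, or falls, on the bench or into the drip tray (height (world z) of any of blue_center, yellow_center, green_center, white_center below 0.042 m).
It fails at once if a nozzle is dropped (in free fall, touched by nothing, faster than 0.6 m/s) ((linear speed of blue_nozzle above 0.6 m/s and contact force between blue_nozzle and anything else below 0.001 N) or (linear speed of yellow_nozzle above 0.6 m/s and contact force between yellow_nozzle and anything else below 0.001 N) or (linear speed of green_nozzle above 0.6 m/s and contact force between green_nozzle and anything else below 0.001 N) or (linear speed of white_nozzle above 0.6 m/s and contact force between white_nozzle and anything else below 0.001 N)).
It fails at once if the glass beaker is moved by more than 30 mm or tipped (distance of beaker_center from where it was at the start of the episode above 0.03 m or angle between beaker_center's own z axis and vertical above 0.5 rad).
It also fails if it takes over 120 s, if anything falls off the work surface, if the arm or the gripper's body presses on something with over 40 N, if the wrist force passes 120 N, or if a joint passes its speed limit or range.

### The arm

A 7-joint arm with a two-finger parallel gripper is mounted at the origin on the work surface. World frame = base frame: x ahead of the robot, y to its left, z up, the work surface at z = 0. Lengths are in m, angles in rad, forces in N, time in s.
With the tool pointing down it reaches from about 0.425 to 0.95 m from the base axis. Payload 4.7 kg.
Tool frame: the origin (TCP) lies midway between the tips of the shut fingers; the grasp point (between the pads) lies 19 mm behind it; z points along the fingers, y is the line along which they close (so a half turn about z gives the same grasp; the last joint's range is limited). The gripper opens to 85 mm and grips with 20 to 120 N. Pads are 22 mm wide; open, the fingers measure 114 mm over their backs; the gripper's body (76 mm by 85 mm) begins 54 mm behind the grasp point. The pads swing forward as they close: fully open they stand 13 mm farther back than shut.
Start: joints at [1.193, 0.469, -0.049, 1.532, 0.024, 1.141, -0.082], TCP at [0.231, -0.634, 0.231] pointing down, gripper open.
Joint ranges: [-2.59, 2.59], [-0.33, 1.99], [-1.39, 1.29], [0.1, 2.45], [-1.04, 4.18], [0.21, 1.99], [-2.66, 2.66]. Speed limits (rad/s): [2.57, 2.57, 3.14, 3.14, 3.14, 3.14, 3.14].

### API

Orientations are given as a rotation vector (axis times angle).
In Python, from cell import monitor, cams, sign_off gives the robot as it stands. The module is installed in compiled form; this text tells all that it offers.
- The arm moves only by the tool step_arm, never from a script. Its argument "steps" is text: rows parted by semicolons, each of 4 numbers parted by spaces: the shift along the world's x, y, z in m, then the turn about the world's z in degrees. A call has 1 to 8 rows; each row is the pose to reach, as a shift and turn from the pose commanded when the call began; what a row does not reach only later rows make up. A row lasts 1/10 s, in which the tool goes at most 50 mm and 8.59 degrees, less where a joint would pass 70% of its speed; a pose out of reach is approached as far as the arm can. A call with a gripper value outside its range is refused whole. "fingers" is the gripper's target within -1 to 1 (fully open at 1, half-way at 0, shut at -1), set as the call begins (left out, the last holds). The fingers move at their own pace and stop on an object; "squeeze" is the grip in N (left out, the last holds). Time passes only in rows, so rows that repeat a pose let the fingers close. It gives the time, the measured TCP pose, the force, the opening and the grip force at its end, in the units of the state.
- monitor.read_state(): the state, without advancing time (a new reading comes with each control period).
- cams.snapshot(name): name is "scene" or "top"; returns a dict with "image" (480x640x3 uint8, red, green, blue), "vfov" (degrees; the focal length in pixels is half the picture's height over the tangent of half this angle, whatever the lens; pixels are square), "cx", "cy" (the principal point, pixels), "extrinsics" (4x4, takes a point from camera to world coordinates). Camera axes: x right, y down, z forward; pixel columns grow to the right and rows downward; lengths in m; the calibration is good to about 2 mm. A picture is of the moment at which its call begins. There is no depth.
- sign_off(): hands the job in; it is judged then, once.
The state is a dict: "t": time; "joints": joint angles; "joint_vel": joint speeds; "joint_torque": joint torques, N m; "ee_pos": TCP position; "ee_rot": TCP orientation; "ft_force": force on the tool from outside, world axes, zero at the start; "torque": the same for the moment, N m; "gripper_width": opening from 0.0 (shut) to 1.0 (fully open); "gripper_force": force on a finger pad.
Only numpy, scipy, OpenCV 4.12 (cv2) and the standard library are available. Lean on these libraries where they do the work, as an engineer would, in place of code of your own. Each camera call takes 0.05 s, during which the arm holds its last target. There are 200 camera calls.

## Working session

There is one attempt and no reset: what is moved stays moved. The work goes in short steps, Python scripts to look and compute and a tool call to move; the robot and the scene stay as the last step left them, time stands still between calls to the robot, and variables do not carry over. Pictures are saved under pics/ and viewed, at most 14 in all, crops included, and the job is handed in when it is done.

Besides the shell and the picture viewer there is one more tool, called after ">>>" by a JSON object that holds its "method" and its "body", one argument or row to a line. step_arm: Moves the arm, as the interface text tells. Its arguments: {"type":"object","properties":{"steps":{"type":"string"},"fingers":{"type":"number"},"squeeze":{"type":"number"}},"required":["steps"]}

```bash
mkdir -p pics
cat > h.py <<'E'
import numpy as np, cv2
from cell import monitor, cams, sign_off
def snap(n,f):
    d=cams.snapshot(n); cv2.imwrite('pics/'+f,d['image'][:,:,::-1]); 
    np.savez(f'{n}.npz',**{k:v for k,v in d.items()}); return d
def ray(d,u,v,z):
    f=240/np.tan(np.radians(float(d['vfov']))/2); E=np.array(d['extrinsics'])
    r=E[:3,:3]@np.array([(u-d['cx'])/f,(v-d['cy'])/f,1]); c=E[:3,3]
    return c+r*(z-c[2])/r[2]
def proj(d,p):
    f=240/np.tan(np.radians(float(d['vfov']))/2); E=np.array(d['extrinsics'])
    q=E[:3,:3].T@(np.array(p)-E[:3,3]); return q[:2]/q[2]*f+[d['cx'],d['cy']]
E
python3 - <<'E'
from h import *
for n in('scene','top'):
    d=snap(n,n+'0.png'); print(n,d['vfov'],d['cx'],d['cy'],np.round(d['extrinsics'],3).tolist())
print(monitor.read_state())
E
```

```text
scene 57.8325987000666 326.1252575390811 241.74251020450757 [[-0.485, 0.721, -0.496, 0.937], [0.874, 0.407, -0.264, 0.141], [0.011, -0.562, -0.827, 0.744], [0.0, 0.0, 0.0, 1.0]]
top 43.91556038976224 318.6305871408679 242.24630096853954 [[-0.005, -0.988, 0.153, 0.334], [-1.0, 0.005, -0.0, -0.044], [-0.001, -0.153, -0.988, 1.315], [0.0, 0.0, 0.0, 1.0]]
{'t': 0.1, 'joints': array([ 1.1931148 ,  0.46937067, -0.0486204 ,  1.53356417,  0.02410811,
        1.14100136, -0.08229   ]), 'joint_vel': array([-0.00042108, -0.00093753, -0.000331  , -0.0022142 , -0.00036727,
        0.00080618,  0.00221596]), 'joint_torque': array([ 4.61931213e-04, -5.11516929e+01, -4.71229444e-02, -2.38391608e+01,
        1.07572891e-02,  4.32715708e-03, -9.97896592e-07]), 'ee_pos': array([ 0.23053074, -0.63385927,  0.23036414]), 'ee_rot': array([-3.09223050e+00, -5.44893853e-01,  5.66289025e-04]), 'ft_force': array([-0.42310103, -0.19554511, -0.12859564]), 'torque': array([-0.02128464, -0.02835105, -0.04195084]), 'gripper_force': 0.0, 'gripper_width': 0.9997683820140238}
```

View pics/scene0.png

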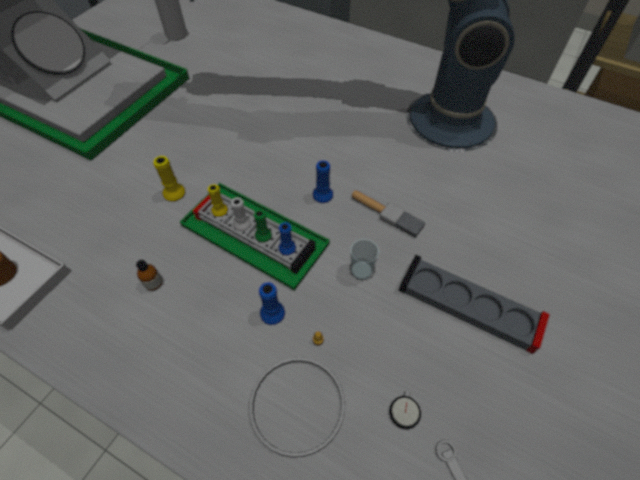

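View pics/top0.png

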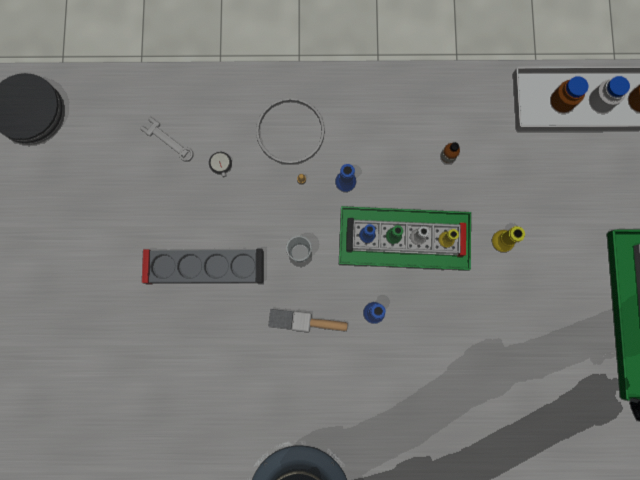

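Candidates in the top picture: blue rack (368,232), blue loose (346,178) and (375,312); yellow rack (449,238), yellow loose and larger (508,239); green (396,233); white (421,235). The rack ones fit the description. Checking this in a crop.

Run:
```python
import cv2,numpy as np
t=cv2.imread('pics/top0.png')
a=cv2.resize(t[160:335,330:530],(800,700),interpolation=cv2.INTER_CUBIC)[:600]
cv2.imwrite('pics/c1.png',a)
b=cv2.resize(t[230:300,130:330],(800,280),interpolation=cv2.INTER_CUBIC)
s=cv2.imread('pics/scene0.png')
c=cv2.resize(s[150:310,170:330],(320,320))
o=np.zeros((600,800,3),np.uint8);o[:280]=b;o[280:600,:320]=c
cv2.imwrite('pics/c2.png',o)
```

```text
(no output)
```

View pics/c1.png

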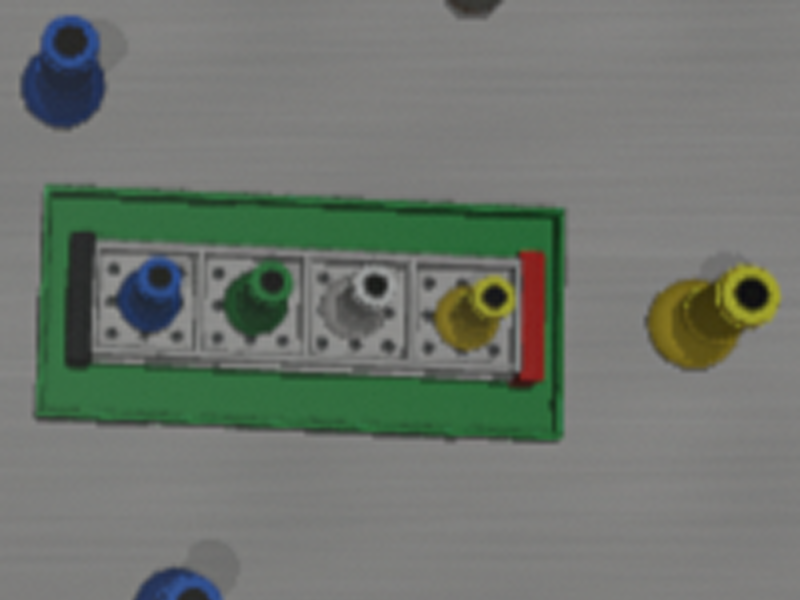

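View pics/c2.png

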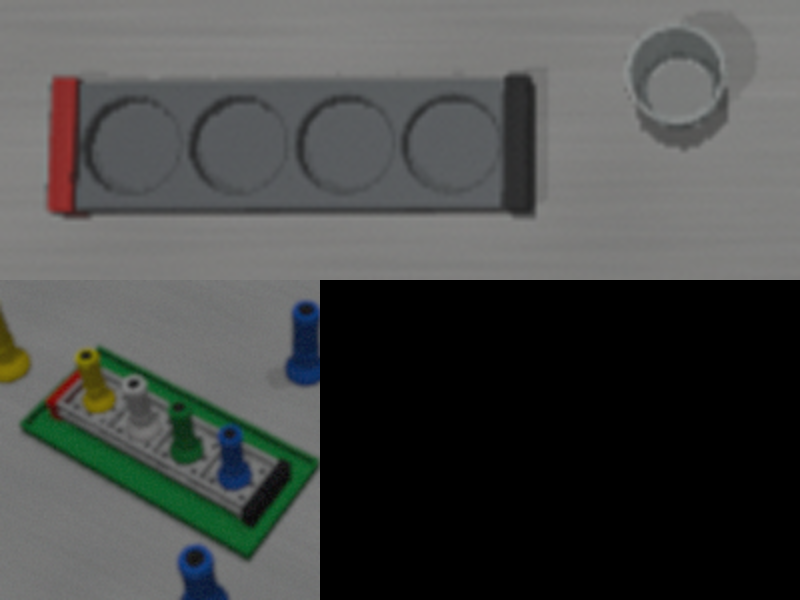

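Run:
```python
from h import *
d=dict(np.load('top.npz'))
for n,u,v,z in [('b',370,229,.092),('g',398,230.5,.092),('w',424,231.75,.092),('y',453.5,234.25,.092),('drainred',330+531/4,160+313/4,.034),('drainblk',330+81/4,160+298/4,.034),
 ('w1',163.5,266.5,.026),('w2',190,266.2,.026),('w3',216.5,266,.026),('w4',243,266,.026),('sred',130+66/4,230+144/4,.034),('sblk',130+520/4,230+144/4,.034),('beaker',130+675/4,230+75/4,.075),('blueA',330+70/4,160+41/4,.1),('blueB',378,311,.1)]:
    print(n,np.round(ray(d,u,v,z),4))
```

```text
b [ 0.5515 -0.1515  0.092 ]
g [ 0.548  -0.2098  0.092 ]
w [ 0.5451 -0.2639  0.092 ]
y [ 0.5395 -0.3252  0.092 ]
drainred [ 0.5403 -0.3583  0.034 ]
drainblk [ 0.5498 -0.1133  0.034 ]
w1 [0.4825 0.2938 0.026 ]
w2 [0.4829 0.2361 0.026 ]
w3 [0.483  0.1784 0.026 ]
w4 [0.4827 0.1207 0.026 ]
sred [0.4828 0.3285 0.034 ]
sblk [0.4816 0.0829 0.034 ]
beaker [ 0.513  -0.0023  0.075 ]
blueA [ 0.6758 -0.1057  0.1   ]
blueB [ 0.3811 -0.164   0.1   ]
```

The crop confirms it: the rack nozzles are the smaller ones. The red end is next to yellow, so yellow is 1, white 2, green 3 and blue 4. Well 1 is at y≈+0.294.

>>> {"method": "step_arm", "body": {
  "steps": "0.035 0.035 0 8.5; 0.07 0.07 0 17; 0.105 0.105 0 25.5; 0.14 0.14 0 34; 0.175 0.175 0 42.5; 0.21 0.21 0 51; 0.245 0.245 0 59.5; 0.28 0.28 0 68",
  "fingers": 1,
  "squeeze": 40
}}

```text
t: 0.9
ee_pos: [0.5116, -0.3528, 0.2311]
ee_rot: [-2.253, -2.188, 0.0]
ft_force: [0.3, -0.6, -0.7]
gripper_width: 0.998
gripper_force: 0.0
```

>>> {"method": "step_arm", "body": {
  "steps": "0.029 0.029 -0.02 0; 0.029 0.029 -0.06 0; 0.029 0.029 -0.09 0; 0.029 0.029 -0.09 0; 0.029 0.029 -0.09 0"
}}

```text
t: 1.4
ee_pos: [0.5396, -0.3256, 0.1413]
ee_rot: [-2.26, -2.181, 0.0]
ft_force: [0.8, -0.2, 1.2]
gripper_width: 1.003
gripper_force: 0.0
```

Run:
```python
from h import *
snap('scene','s1.png');a=cv2.imread('pics/s1.png')
cv2.imwrite('pics/s1c.png',cv2.resize(a[60:320,140:400],(600,600),interpolation=cv2.INTER_CUBIC))
s=monitor.read_state();print(s['ee_pos'],s['joints'])
```

```text
[ 0.54047145 -0.32598596  0.14265292] [ 0.76256212  0.51416837 -0.39646545  1.71682986  0.23470938  0.95552905
  0.24050392]
```

View pics/s1c.png

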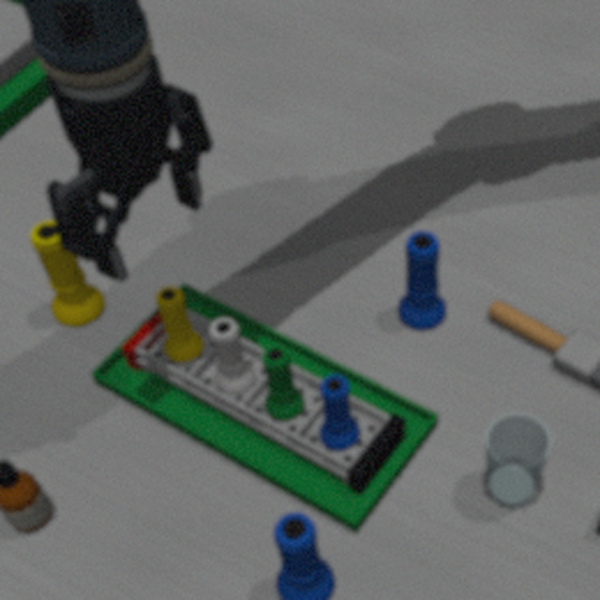

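Run:
```python
from h import *
d=dict(np.load('scene.npz'));k=260/600
for n,u,v in [('y',170,294),('w',223,327),('g',276,356),('b',335,384)]: print(n,np.round(ray(d,140+u*k,60+v*k,.092),4))
```

```text
y [ 0.542  -0.3234  0.092 ]
w [ 0.5495 -0.2627  0.092 ]
g [ 0.5532 -0.2071  0.092 ]
b [ 0.5535 -0.15    0.092 ]
```

>>> {"method": "step_arm", "body": {
  "steps": "0.001 0.001 -0.03 0; 0.001 0.001 -0.06 0; 0.001 0.001 -0.085 0; 0.001 0.001 -0.085 0; 0.001 0.001 -0.085 0"
}}

```text
t: 1.95
ee_pos: [0.5419, -0.3251, 0.0582]
ee_rot: [2.259, 2.179, 0.002]
ft_force: [0.3, 0.1, 0.5]
gripper_width: 1.002
gripper_force: 0.0
```

>>> {"method": "step_arm", "body": {
  "steps": "0 0 0 0; 0 0 0 0; 0 0 0 0; 0 0 0 0; 0 0 0 0; 0 0 0 0; 0 0 0 0; 0 0 0 0",
  "fingers": -1,
  "squeeze": 40
}}

```text
t: 2.75
ee_pos: [0.5407, -0.3244, 0.0565]
ee_rot: [2.26, 2.182, -0.0]
ft_force: [-0.7, -0.0, 1.2]
gripper_width: 0.246
gripper_force: 39.5
```

>>> {"method": "step_arm", "body": {
  "steps": "0 0 0.005 0; 0 0 0.015 0; 0 0 0.03 0; 0 0 0.06 0; 0 0 0.1 0; 0 0 0.13 0; 0 0 0.13 0"
}}

```text
t: 3.45
ee_pos: [0.544, -0.3255, 0.1931]
ee_rot: [2.252, 2.174, 0.005]
ft_force: [0.5, 0.1, 0.0]
gripper_width: 0.242
gripper_force: 39.5
```

Run:
```python
from h import *
snap('scene','s2.png');a=cv2.imread('pics/s2.png')
cv2.imwrite('pics/s2c.png',cv2.resize(a[40:300,140:400],(600,600),interpolation=cv2.INTER_CUBIC))
s=monitor.read_state();print(s['ee_pos'],s['joints'],s['ft_force'])
```

```text
[ 0.54238894 -0.32493653  0.19029466] [ 0.77182219  0.46572698 -0.41153125  1.67334654  0.2108638   1.03957662
  0.2580598 ] [ 0.54556789 -0.17252862 -2.51685332]
```

View pics/s2c.png

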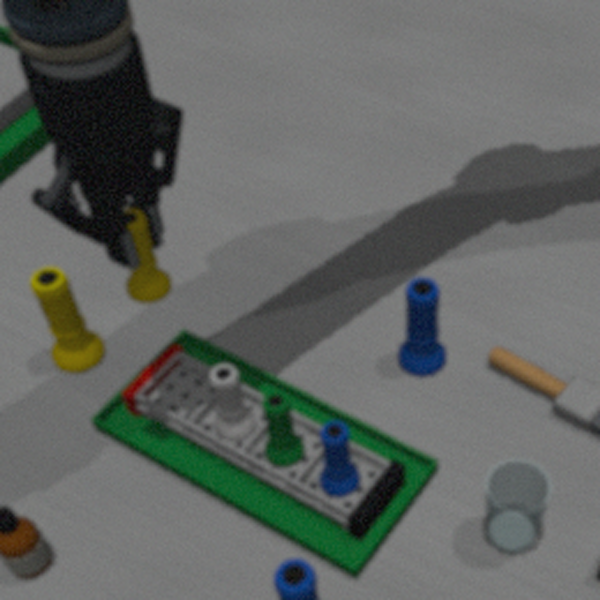

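>>> {"method": "step_arm", "body": {
  "steps": "0 0.02 0 0; -0.005 0.06 0 0; -0.01 0.1 0 0; -0.015 0.145 0 0; -0.02 0.19 0 0; -0.025 0.235 0 0; -0.03 0.28 0 0; -0.035 0.325 0 0"
}}

```text
t: 4.3
ee_pos: [0.5034, 0.0036, 0.1852]
ee_rot: [-2.257, -2.182, 0.003]
ft_force: [0.1, -0.4, -0.4]
gripper_width: 0.245
gripper_force: 39.5
```

>>> {"method": "step_arm", "body": {
  "steps": "-0.005 0.045 0 0; -0.01 0.09 0 0; -0.015 0.135 0 0; -0.02 0.18 0 0; -0.023 0.225 0 0; -0.023 0.26 0 0; -0.023 0.285 0 0; -0.023 0.293 0 0"
}}

```text
t: 5.1
ee_pos: [0.4797, 0.2974, 0.1853]
ee_rot: [-2.251, -2.187, 0.002]
ft_force: [-0.6, -0.2, -0.9]
gripper_width: 0.241
gripper_force: 39.5
```

>>> {"method": "step_arm", "body": {
  "steps": "0 0 0 0; 0 0 -0.02 0; 0 0 -0.05 0; 0 0 -0.08 0; 0 0 -0.1 0; 0 0 -0.105 0; 0 0 -0.105 0; 0 0 -0.105 0"
}}

```text
t: 5.9
ee_pos: [0.4834, 0.2934, 0.0823]
ee_rot: [2.261, 2.181, 0.002]
ft_force: [0.3, -0.3, -0.1]
gripper_width: 0.244
gripper_force: 39.5
```

Run:
```python
from h import *
d=snap('scene','s3.png');a=cv2.imread('pics/s3.png')
cv2.imwrite('pics/s3c.png',cv2.resize(a[160:380,340:640],(800,586),interpolation=cv2.INTER_CUBIC))
s=monitor.read_state();print(s['ee_pos'],s['joints'],s['ft_force'],s['gripper_width'])
```

```text
[0.48354381 0.29369322 0.0825991 ] [-0.19016978  0.5325094  -0.5671508   1.91014777  0.38823187  0.80660489
 -1.00314802] [-0.6494838   0.24709733  0.00248887] 0.2449798214480458
```

View pics/s3c.png

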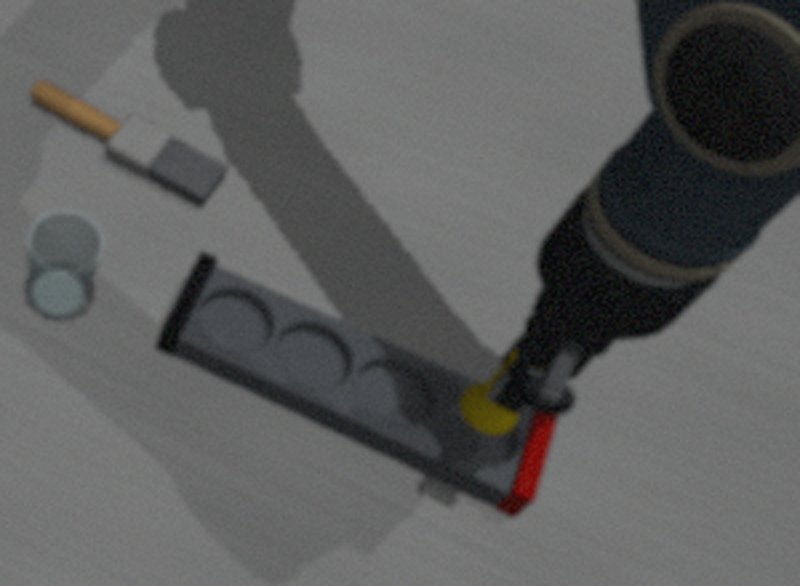

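>>> {"method": "step_arm", "body": {
  "steps": "0 0 -0.012 0; 0 0 -0.022 0; 0 0 -0.028 0; 0 0 -0.031 0; 0 0 -0.033 0; 0 0 -0.034 0; 0 0 -0.034 0; 0 0 -0.034 0"
}}

```text
t: 6.75
ee_pos: [0.4824, 0.2936, 0.0484]
ee_rot: [2.259, 2.182, -0.001]
ft_force: [-2.6, -2.7, 8.1]
gripper_width: 0.243
gripper_force: 40.4
```

>>> {"method": "step_arm", "body": {
  "steps": "0 0 0 0; 0 0 0 0; 0 0 0 0; 0 0 0 0; 0 0 0 0; 0 0 0 0",
  "fingers": 1
}}

```text
t: 7.35
ee_pos: [0.4827, 0.2936, 0.0473]
ee_rot: [-2.26, -2.182, -0.0]
ft_force: [-0.3, -0.1, -0.1]
gripper_width: 1.005
gripper_force: 0.0
```

>>> {"method": "step_arm", "body": {
  "steps": "0 0 0.03 0; 0 0 0.07 0; 0 0 0.11 0; 0.005 -0.03 0.14 0; 0.013 -0.07 0.14 0; 0.021 -0.11 0.14 0; 0.028 -0.155 0.14 0; 0.035 -0.2 0.14 0"
}}

```text
t: 8.15
ee_pos: [0.5178, 0.0921, 0.1876]
ee_rot: [2.259, 2.182, 0.001]
ft_force: [1.1, -0.6, -0.1]
gripper_width: 1.001
gripper_force: 0.0
```

Run:
```python
from h import *
d=snap('scene','s4.png');a=cv2.imread('pics/s4.png')
cv2.imwrite('pics/s4c.png',cv2.resize(a[160:380,340:640],(800,586),interpolation=cv2.INTER_CUBIC))
s=monitor.read_state();print(s['ee_pos'])
for p in [(.4825,.294,.084),(.4825,.294,.026),(.4825,.236,.026)]:print((proj(d,p)-[340,160])*800/300)
```

```text
[0.51923318 0.08184636 0.18671975]
[512.44531644 385.23831396]
[477.61986705 423.3817234 ]
[393.69639814 384.99028883]
```

View pics/s4c.png

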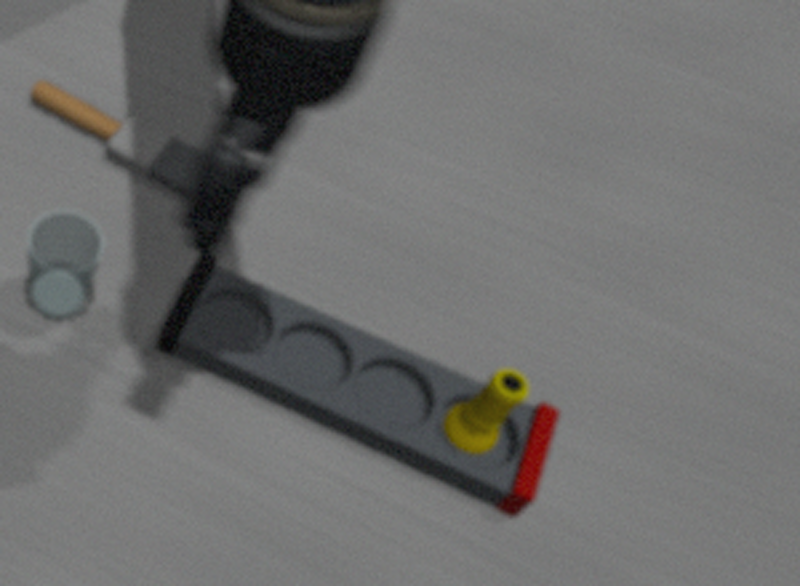

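Yellow stands upright in well 1: its top is at (511,384) in the crop and (512,385) was predicted. White next.

>>> {"method": "step_arm", "body": {
  "steps": "0.002 -0.03 0 0; 0.006 -0.075 0 0; 0.01 -0.12 0 0; 0.014 -0.167 0 0; 0.018 -0.215 0 0; 0.022 -0.263 0 0; 0.026 -0.31 0 0; 0.0295 -0.35 0 0"
}}

```text
t: 9.0
ee_pos: [0.5469, -0.2592, 0.1872]
ee_rot: [2.262, 2.18, -0.001]
ft_force: [0.9, 0.2, -0.0]
gripper_width: 1.003
gripper_force: 0.0
```

>>> {"method": "step_arm", "body": {
  "steps": "0 -0.007 0 0; 0 -0.007 -0.04 0; 0 -0.007 -0.08 0; 0 -0.007 -0.11 0; 0 -0.007 -0.1315 0; 0 -0.007 -0.1315 0; 0 -0.007 -0.1315 0"
}}

```text
t: 9.7
ee_pos: [0.5477, -0.2625, 0.0562]
ee_rot: [-2.259, -2.183, -0.001]
ft_force: [0.6, -0.5, 0.8]
gripper_width: 0.999
gripper_force: 0.0
```

>>> {"method": "step_arm", "body": {
  "steps": "0 0 0 0; 0 0 0 0; 0 0 0 0; 0 0 0 0; 0 0 0 0; 0 0 0 0; 0 0 0 0; 0 0 0 0",
  "fingers": -1
}}

```text
t: 10.5
ee_pos: [0.5473, -0.2635, 0.0561]
ee_rot: [2.26, 2.182, -0.0]
ft_force: [-1.2, -0.2, 2.7]
gripper_width: 0.245
gripper_force: 39.5
```

>>> {"method": "step_arm", "body": {
  "steps": "0 0 0.005 0; 0 0 0.015 0; 0 0 0.03 0; 0 0 0.06 0; 0 0 0.1 0; 0 0 0.13 0; 0 0 0.13 0"
}}

```text
t: 11.2
ee_pos: [0.5505, -0.2641, 0.1923]
ee_rot: [2.253, 2.175, 0.007]
ft_force: [1.4, 0.7, -0.1]
gripper_width: 0.246
gripper_force: 39.4
```

>>> {"method": "step_arm", "body": {
  "steps": "0 0.02 0 0; -0.005 0.06 0 0; -0.01 0.1 0 0; -0.015 0.145 0 0; -0.02 0.19 0 0; -0.025 0.235 0 0; -0.03 0.28 0 0; -0.037 0.325 0 0"
}}

```text
t: 12.0
ee_pos: [0.5097, 0.0633, 0.1862]
ee_rot: [2.26, 2.182, 0.001]
ft_force: [2.1, 0.6, 0.2]
gripper_width: 0.247
gripper_force: 39.4
```

>>> {"method": "step_arm", "body": {
  "steps": "-0.008 0.045 0 0; -0.016 0.09 0 0; -0.024 0.13 0 0; -0.0275 0.155 0 0; -0.0275 0.17 0 0; -0.0275 0.174 0 0; -0.0275 0.174 0 0; -0.0275 0.174 -0.02 0"
}}

```text
t: 12.8
ee_pos: [0.4851, 0.2348, 0.1676]
ee_rot: [2.261, 2.177, 0.007]
ft_force: [0.3, 0.9, 0.1]
gripper_width: 0.249
gripper_force: 39.4
```

>>> {"method": "step_arm", "body": {
  "steps": "0 0 -0.03 0; 0 0 -0.06 0; 0 0 -0.085 0; 0 0 -0.1 0; 0 0 -0.109 0; 0 0 -0.115 0; 0 0 -0.118 0; 0 0 -0.118 0"
}}

```text
t: 13.6
ee_pos: [0.4833, 0.2359, 0.0485]
ee_rot: [2.26, 2.182, 0.002]
ft_force: [0.0, -0.6, -0.2]
gripper_width: 0.243
gripper_force: 39.5
```

>>> {"method": "step_arm", "body": {
  "steps": "0 0 -0.001 0; 0 0 -0.0015 0; 0 0 -0.0015 0"
}}

```text
t: 13.9
ee_pos: [0.4834, 0.2361, 0.048]
ee_rot: [2.259, 2.181, 0.003]
ft_force: [-1.6, -1.9, 8.4]
gripper_width: 0.246
gripper_force: 40.4
```

>>> {"method": "step_arm", "body": {
  "steps": "0 0 0 0; 0 0 0 0; 0 0 0 0; 0 0 0 0; 0 0 0 0; 0 0 0 0",
  "fingers": 1
}}

```text
t: 14.5
ee_pos: [0.4827, 0.2356, 0.0462]
ee_rot: [-2.26, -2.182, 0.0]
ft_force: [0.3, 0.6, -0.1]
gripper_width: 1.0
gripper_force: 0.0
```

>>> {"method": "step_arm", "body": {
  "steps": "0 0 0.03 0; 0 0 0.07 0; 0 0 0.11 0; 0.005 -0.03 0.14 0; 0.013 -0.07 0.14 0; 0.021 -0.11 0.14 0; 0.028 -0.155 0.14 0; 0.035 -0.2 0.14 0"
}}

```text
t: 15.3
ee_pos: [0.5177, 0.034, 0.1865]
ee_rot: [2.259, 2.182, 0.0]
ft_force: [0.7, 0.2, -0.5]
gripper_width: 1.0
gripper_force: 0.0
```

>>> {"method": "step_arm", "body": {
  "steps": "0.005 -0.04 0 0; 0.01 -0.085 0 0; 0.015 -0.13 0 0; 0.02 -0.17 0 0; 0.026 -0.21 0 0; 0.0325 -0.24 0 0; 0.0325 -0.244 0 0; 0.0325 -0.244 0 0"
}}

```text
t: 16.1
ee_pos: [0.5499, -0.2092, 0.1859]
ee_rot: [-2.262, -2.179, 0.0]
ft_force: [-0.8, -0.1, 0.7]
gripper_width: 0.996
gripper_force: 0.0
```

Run:
```python
from h import *
d=snap('scene','s5.png')
cv2.imwrite('pics/s5c.png',cv2.resize(cv2.imread('pics/s5.png')[120:360,180:600],(800,457),interpolation=cv2.INTER_CUBIC))
print(monitor.read_state()['ee_pos'])
for p in [(.4825,.294,.084),(.4825,.236,.084),(.550,-.208,.092),(.5525,-.151,.092)]:print((proj(d,p)-[180,120])*800/420)
```

```text
[ 0.55003213 -0.20747297  0.18607461]
[670.79427365 351.36070044]
[606.48265771 322.73421407]
[152.67566279 177.01884519]
[200.00042993 201.53644425]
```

View pics/s5c.png

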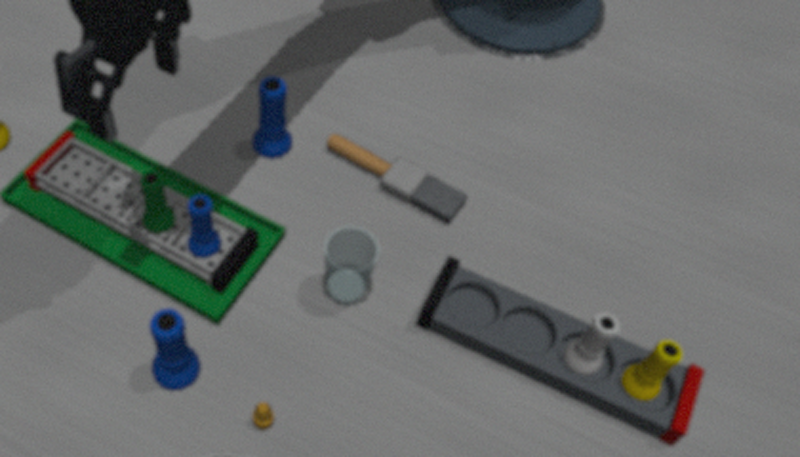

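White and yellow stand in wells 2 and 1, with tops at (606,323) and (670,351) as predicted. The beaker is untouched. The gripper is above green.

>>> {"method": "step_arm", "body": {
  "steps": "0 0 -0.04 0; 0 0 -0.08 0; 0 0 -0.11 0; 0 0 -0.1305 0; 0 0 -0.1305 0; 0 0 -0.1305 0"
}}

```text
t: 16.75
ee_pos: [0.5508, -0.2067, 0.0564]
ee_rot: [-2.257, -2.185, -0.001]
ft_force: [-0.8, 0.3, 0.2]
gripper_width: 0.997
gripper_force: 0.0
```

>>> {"method": "step_arm", "body": {
  "steps": "0 0 0 0; 0 0 0 0; 0 0 0 0; 0 0 0 0; 0 0 0 0; 0 0 0 0; 0 0 0 0; 0 0 0 0",
  "fingers": -1
}}

```text
t: 17.55
ee_pos: [0.5503, -0.2084, 0.0561]
ee_rot: [2.26, 2.182, -0.0]
ft_force: [-0.3, 0.6, 3.4]
gripper_width: 0.246
gripper_force: 39.6
```

>>> {"method": "step_arm", "body": {
  "steps": "0 0 0.005 0; 0 0 0.015 0; 0 0 0.03 0; 0 0 0.06 0; 0 0 0.1 0; 0 0 0.13 0; 0 0 0.13 0"
}}

```text
t: 18.25
ee_pos: [0.5535, -0.2088, 0.1921]
ee_rot: [2.253, 2.175, 0.008]
ft_force: [0.7, 0.4, 0.3]
gripper_width: 0.249
gripper_force: 39.6
```

>>> {"method": "step_arm", "body": {
  "steps": "0 0.02 0 0; -0.005 0.06 0 0; -0.01 0.1 0 0; -0.017 0.145 0 0; -0.025 0.19 0 0; -0.033 0.235 0 0; -0.041 0.28 0 0; -0.049 0.32 0 0"
}}

```text
t: 19.05
ee_pos: [0.5003, 0.1139, 0.1862]
ee_rot: [2.259, 2.183, 0.001]
ft_force: [1.5, -0.4, -1.1]
gripper_width: 0.249
gripper_force: 39.6
```

>>> {"method": "step_arm", "body": {
  "steps": "-0.008 0.03 0 0; -0.015 0.052 0 0; -0.0185 0.063 0 0; -0.0185 0.066 0 0; -0.0185 0.066 0 0; -0.0185 0.066 -0.02 0"
}}

```text
t: 19.65
ee_pos: [0.4852, 0.1769, 0.1676]
ee_rot: [2.261, 2.177, 0.007]
ft_force: [-0.6, 0.2, -0.5]
gripper_width: 0.247
gripper_force: 39.6
```

>>> {"method": "step_arm", "body": {
  "steps": "0 0 -0.03 0; 0 0 -0.06 0; 0 0 -0.085 0; 0 0 -0.1 0; 0 0 -0.11 0; 0 0 -0.116 0; 0 0 -0.119 0; 0 0 -0.119 0"
}}

```text
t: 20.45
ee_pos: [0.4836, 0.1779, 0.048]
ee_rot: [2.259, 2.181, 0.002]
ft_force: [-0.3, -0.7, 2.9]
gripper_width: 0.243
gripper_force: 39.4
```

>>> {"method": "step_arm", "body": {
  "steps": "0 0 -0.0005 0; 0 0 -0.0005 0"
}}

```text
t: 20.65
ee_pos: [0.4837, 0.1779, 0.048]
ee_rot: [2.259, 2.181, 0.003]
ft_force: [-1.3, -1.7, 7.5]
gripper_width: 0.246
gripper_force: 40.4
```

>>> {"method": "step_arm", "body": {
  "steps": "0 0 0 0; 0 0 0 0; 0 0 0 0; 0 0 0 0; 0 0 0 0; 0 0 0 0",
  "fingers": 1
}}

```text
t: 21.25
ee_pos: [0.4827, 0.1776, 0.0462]
ee_rot: [-2.26, -2.182, 0.0]
ft_force: [-0.6, 0.6, 0.5]
gripper_width: 1.001
gripper_force: 0.0
```

>>> {"method": "step_arm", "body": {
  "steps": "0 0 0.03 0; 0 0 0.07 0; 0 0 0.11 0; 0.007 -0.03 0.14 0; 0.015 -0.07 0.14 0; 0.023 -0.115 0.14 0; 0.031 -0.16 0.14 0; 0.04 -0.205 0.14 0"
}}

```text
t: 22.05
ee_pos: [0.5226, -0.0291, 0.1865]
ee_rot: [2.26, 2.182, 0.0]
ft_force: [0.8, 0.2, -0.2]
gripper_width: 0.999
gripper_force: 0.0
```

>>> {"method": "step_arm", "body": {
  "steps": "0.007 -0.04 0 0; 0.015 -0.08 0 0; 0.023 -0.11 0 0; 0.03 -0.124 0 0; 0.03 -0.124 0 0; 0.03 -0.124 0 0"
}}

```text
t: 22.65
ee_pos: [0.5527, -0.1492, 0.1862]
ee_rot: [-2.257, -2.183, -0.001]
ft_force: [-1.3, 0.8, -0.6]
gripper_width: 0.999
gripper_force: 0.0
```

Run:
```python
from h import *
d=snap('scene','s6.png')
cv2.imwrite('pics/s6c.png',cv2.resize(cv2.imread('pics/s6.png')[120:360,180:600],(800,457),interpolation=cv2.INTER_CUBIC))
print(monitor.read_state()['ee_pos'])
```

```text
[ 0.55261816 -0.14869212  0.18629003]
```

View pics/s6c.png

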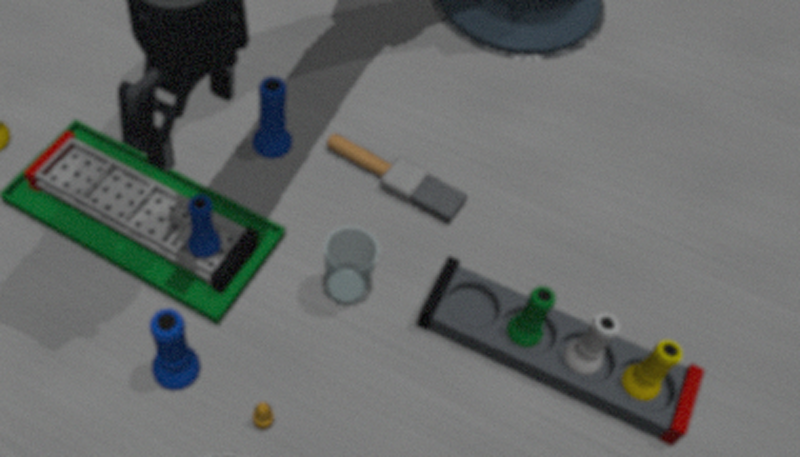

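Three are seated (green in well 3). The gripper is above blue, with x≈0.5525, y≈-0.151 and z≈0.185 commanded.

>>> {"method": "step_arm", "body": {
  "steps": "0 0 -0.04 0; 0 0 -0.08 0; 0 0 -0.11 0; 0 0 -0.1305 0; 0 0 -0.1305 0; 0 0 -0.1305 0"
}}

```text
t: 23.3
ee_pos: [0.5531, -0.1496, 0.0564]
ee_rot: [-2.257, -2.185, -0.001]
ft_force: [-0.2, 0.2, 0.1]
gripper_width: 0.998
gripper_force: 0.0
```

>>> {"method": "step_arm", "body": {
  "steps": "0 0 0 0; 0 0 0 0; 0 0 0 0; 0 0 0 0; 0 0 0 0; 0 0 0 0; 0 0 0 0; 0 0 0 0",
  "fingers": -1
}}

```text
t: 24.1
ee_pos: [0.5528, -0.1515, 0.0561]
ee_rot: [2.26, 2.182, 0.0]
ft_force: [-0.1, 0.6, 2.5]
gripper_width: 0.251
gripper_force: 39.7
```

>>> {"method": "step_arm", "body": {
  "steps": "0 0 0.005 0; 0 0 0.015 0; 0 0 0.03 0; 0 0 0.06 0; 0 0 0.1 0; 0 0 0.13 0; 0 0 0.13 0"
}}

```text
t: 24.8
ee_pos: [0.5561, -0.1514, 0.192]
ee_rot: [2.253, 2.176, 0.009]
ft_force: [0.5, -0.4, -0.5]
gripper_width: 0.244
gripper_force: 39.6
```

>>> {"method": "step_arm", "body": {
  "steps": "-0.005 0.02 0 0; -0.015 0.06 0 0; -0.026 0.1 0 0; -0.037 0.145 0 0; -0.049 0.19 0 0; -0.06 0.23 0 0; -0.067 0.26 0 0; -0.07 0.271 0 0"
}}

```text
t: 25.6
ee_pos: [0.4813, 0.1233, 0.1863]
ee_rot: [-2.253, -2.188, -0.002]
ft_force: [0.3, -1.1, -0.3]
gripper_width: 0.246
gripper_force: 39.6
```

>>> {"method": "step_arm", "body": {
  "steps": "0 0 0 0; 0 0 0 0; 0 0 -0.03 0; 0 0 -0.06 0; 0 0 -0.09 0; 0 0 -0.11 0; 0 0 -0.11 0; 0 0 -0.11 0"
}}

```text
t: 26.4
ee_pos: [0.4834, 0.1183, 0.0759]
ee_rot: [2.263, 2.179, -0.001]
ft_force: [0.3, 0.0, -0.2]
gripper_width: 0.248
gripper_force: 39.5
```

>>> {"method": "step_arm", "body": {
  "steps": "0 0 -0.01 0; 0 0 -0.018 0; 0 0 -0.024 0; 0 0 -0.027 0; 0 0 -0.0285 0; 0 0 -0.0285 0; 0 0 -0.0285 0"
}}

```text
t: 27.1
ee_pos: [0.4826, 0.1196, 0.048]
ee_rot: [2.26, 2.182, -0.001]
ft_force: [-1.9, -1.8, 6.4]
gripper_width: 0.244
gripper_force: 40.3
```

>>> {"method": "step_arm", "body": {
  "steps": "0 0 0 0; 0 0 0 0; 0 0 0 0; 0 0 0 0; 0 0 0 0; 0 0 0 0",
  "fingers": 1
}}

```text
t: 27.7
ee_pos: [0.4827, 0.1197, 0.0473]
ee_rot: [-2.26, -2.182, -0.0]
ft_force: [0.2, 0.2, -0.2]
gripper_width: 1.002
gripper_force: 0.0
```

>>> {"method": "step_arm", "body": {
  "steps": "0 0 0.03 0; 0 0 0.07 0; 0 0 0.11 0; 0.01 -0.03 0.14 0; 0.02 -0.07 0.16 0; 0.03 -0.115 0.16 0; 0.03 -0.16 0.16 0; 0.03 -0.2 0.16 0"
}}

```text
t: 28.5
ee_pos: [0.5127, -0.0829, 0.2076]
ee_rot: [2.261, 2.18, 0.0]
ft_force: [0.2, 0.9, 0.2]
gripper_width: 1.001
gripper_force: 0.0
```

>>> {"method": "step_arm", "body": {
  "steps": "0 -0.04 0 0; 0 -0.08 0 0; 0 -0.12 0 0; 0 -0.12 0 0; 0 -0.12 0 0; 0 -0.12 0 0; 0 -0.12 0 0; 0 -0.12 0 0"
}}

```text
t: 29.3
ee_pos: [0.513, -0.199, 0.2075]
ee_rot: [2.257, 2.185, 0.0]
ft_force: [-0.2, 0.0, -0.3]
gripper_width: 1.003
gripper_force: 0.0
```

Run:
```python
from h import *
d=snap('top','t7.png');a=cv2.imread('pics/t7.png')[215:315,120:340]
snap('scene','s7.png');b=cv2.imread('pics/s7.png')[220:370,340:580]
o=np.vstack([cv2.resize(a,(640,291),interpolation=cv2.INTER_CUBIC),cv2.resize(b,(480,300),interpolation=cv2.INTER_CUBIC,dst=None).repeat(1,0) if 0 else cv2.copyMakeBorder(cv2.resize(b,(480,300),interpolation=cv2.INTER_CUBIC),0,0,0,160,0)])
cv2.imwrite('pics/f.png',o)
print([np.round((proj(d,(.4825,y,.084))-[120,215])*640/220) for y in (.294,.236,.178,.12)])
print(monitor.read_state()['ee_pos'])
```

```text
[array([105., 141.]), array([186., 140.]), array([267., 140.]), array([349., 139.])]
[ 0.51290989 -0.19950455  0.20746724]
```

View pics/f.png

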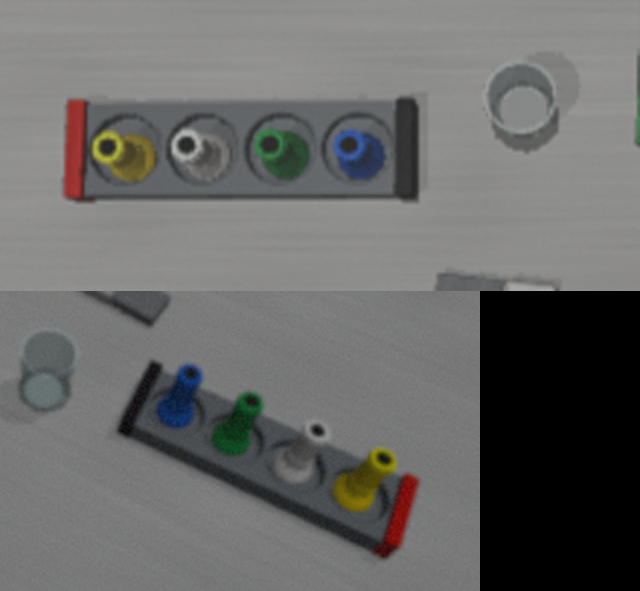

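All four nozzles are upright and seated in wells 1–4 as yellow, white, green, blue. They sit about 4 mm off the row line, well inside the 12 mm allowed. The beaker hasn't moved and the arm is clear.

```bash
python3 -c "
from cell import sign_off
print(sign_off())"
```

```text
the job is handed in; nothing more can be done
None
```

The job is handed in: the yellow, white, green and blue nozzles stand upright in storage wells 1, 2, 3 and 4, matching the places they came from, with the beaker left alone; the sign-off gave no verdict, so this rests on the final camera pictures.

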